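# Re-pin the document camera's boom over the sheet

## Task

Set the document camera over the sheet on the clipboard: pull the red detent pin out of the sleeve, draw the boom out to whichever of its two further pin holes brings the lens nearest to above the middle of the sheet, and push the pin back down through the lined-up holes until it clicks and its shoulder sits flush on the steel bush. Feel for the holes and stay gentle with the pin: it and the tubes must not be forced or hammered. Leave the other things on the desk where they are.

Things in the scene. Friction and masses are not known exactly. Their poses are not given: they have to be found in the camera images.
- stand: Document-camera stand, fixed: base plate 230 x 180 x 12, column 50 mm square, on it a level black sleeve 170 long, 46 wide, top face 164 mm up, with a steel guide bush (36 mm square, 7 high) round its pin hole at x = 80, y = 0; behind it a grey parking boss, hole at x = -81, y = 0. Origin on the desk under the sleeve; x runs along the sleeve to the camera head (the boom draws out along +x), z up.
- sleeve_hole (a point): Centre of the mouth of the sleeve's pin hole, in the top of the steel bush, 171 mm up. Round hole, 13 mm wide, straight down through bush and upper wall (14 mm), boom bar (18 mm thick, its top 15 mm below this point) and lower wall (7 mm), 41 mm in all. Axes as the stand's.
- park_hole (a point): Centre of the mouth of a loose parking hole in the grey boss behind the sleeve, 161 mm behind the pin hole, also 171 mm up, 17 mm wide, 69 mm deep, no detent. The pin stands upright in it, its shoulder on the boss, while the hand is needed for the boom. A convenience, not a demand.
- pin_knob (a point): Middle of the red knob of the loose detent pin (about 120 g, 106 mm long). The knob is an upright cylinder 28 mm wide, 28 mm high, free all round; this point is 91.5 mm above the pin's tip and 25 mm above the underside of its shoulder. z points from tip to knob. The pin starts home in the sleeve, through the boom's stow slot.
- pin_shoulder (a point): On the pin's axis, underside of its steel shoulder (24 mm wide), which rests on the bush when home. Shank 12 mm wide, 66.5 long, last 3 mm tapered to 10.5 mm. Spring balls 22 mm above the tip stand out 2 mm each side: let go in the sleeve's hole, the pin stands on the bar, or drops 4 mm into a bar hole that comes under it and blocks the boom. Passing an edge takes 6 to 14 N; the last 3 mm snap home.
- boom_grip (a point): Middle of the orange upright tab on the white camera head, by which the boom is drawn: 14 mm along the boom, 32 across, 40 high; 180 mm up, 22 mm above the head's top. Axes as the stand's. The boom slides stiffly (about 4 N) along the stand's x, stays where it is left. The head is clamped to the bar at no exact place: this point is 110 mm (give or take 14) ahead of the middle of the stow slot.
- lens (a point): Centre of the downward camera lens, under the head, straight below the orange tab. Bar holes, hidden in the sleeve: a 35 mm long stow slot (pinned first, slack of 11 mm either way), 40 mm behind its middle the second hole, 40 mm behind that the third, both round, 13 mm. Drawing out 29 to 51 mm brings the second under the sleeve's hole, 69 to 91 mm the third.
- sheet_middle (a point): Middle of the printed sheet (148 mm along the boom, 210 across) on the brown clipboard lying fixed on the desk under the boom, 4 mm above the desk. Its x axis runs along the boom, away from the column (within 0.04 rad).
- tape_roll: Roll of amber tape, lying, 92 mm wide, 19 mm high; bystander.
- stapler: Red and black stapler 145 mm long; bystander.
- mouse: Black computer mouse 105 mm long; bystander.
- marker: Blue marker pen 120 mm long; bystander.
- mug: White mug 82 mm wide, 95 mm high; bystander.
- flask: Blue drinking bottle 210 mm high; bystander.
- giraffe: Yellow toy giraffe 190 mm high; bystander.

How it is judged:
By the outcome, as a careful person would: the job done as asked, in the order asked, and still so for the second after the job is handed in, with the robot touching nothing.
It also fails if it takes over 72 s, if anything falls off the work surface, if the arm or the gripper's body presses on something with over 40 N, if the wrist force passes 120 N, or if a joint passes its speed limit or range.

## Robot

A 6-joint arm with a two-finger parallel gripper is mounted at the origin on the work surface. World frame = base frame: x ahead of the robot, y to its left, z up, the work surface at z = 0. Lengths are in m, angles in rad, forces in N, time in s.
With the tool pointing down it reaches from about 0.375 to 0.9 m from the base axis. Payload 3.1 kg.
Tool frame: the origin (TCP) lies at the very end of the fingers, on their centre line; the grasp point (between the pads) lies 19 mm behind it; z points along the fingers, y is the line along which they close (so a half turn about z gives the same grasp; the last joint's range is limited). The gripper opens to 87 mm and grips with 3 to 60 N. Pads are 19 mm wide; open, the fingers measure 117 mm over their backs; the gripper's body (75 mm by 190 mm) begins 51 mm behind the grasp point.
Start: joints at [1, 0.527, 1.433, -0, 1.181, -0.178], TCP at [0.239, 0.578, 0.223] pointing down, gripper open.
Joint ranges: [-3.08, 3.08], [-0.75, 2.2], [0.22, 2.44], [-1.43, 4.57], [0, 2.65], [-2.85, 2.85]. Speed limits (rad/s): [2.79, 2.79, 3.14, 3.14, 3.14, 3.14].

## Interface

Orientations are given as [roll, pitch, yaw] about the fixed x, y, z axes, in that order (R = Rz(yaw) Ry(pitch) Rx(roll)).
In Python, from station import get_obs, get_image, get_calibration, env, nets gives the robot as it stands.
- The arm moves only by the tool drive_tool, never from a script. Its argument "increments" is a list that holds one entry, the list of rows, each a list of 7 numbers: the shift along the tool's x, y, z scaled (see below), then the turn, a rotation vector about the tool's x, y, z scaled (see below), then the opening, from 0 (shut) to 1 (fully open). A call has 1 to 8 rows; each row shifts and turns the commanded pose from where the row before left it, along the tool's axes as they then stand; what a row does not reach is not made up. The controller multiplies each number of a shift by 0.02 m and each number of a turn by 0.15 rad. A row lasts 1/8 s, in which the tool goes at most 62.5 mm and 10.7 degrees, less where a joint would pass 70% of its speed; a pose out of reach is approached as far as the arm can. A call with a number of a shift or a turn outside -1 to 1 is refused whole. A call with a gripper value outside its range is refused whole. The fingers move at their own pace and stop on an object; "squeeze" is the grip in N (left out, the last holds). Time passes only in rows, so rows that do not move let the fingers close. It gives the time, the measured TCP pose, the force, the opening and the grip force at its end, in the units of the state.
- get_obs(): the state, without advancing time (a new reading comes with each control period).
- get_image(name): name is "scene" or "top"; returns the picture (420x560x3 uint8, blue, green, red); there is no depth.
- get_calibration(name): a dict with "K" (3x3 intrinsics, pixels), "dist" ([k1, k2, p1, p2, k3] as OpenCV has them; the pictures are not rectified), "R" (3x3) and "t" (3): a world point X has camera coordinates R X + t. Camera axes: x right, y down, z forward; pixel columns grow to the right and rows downward; lengths in m; the calibration is good to about 2 mm. A picture is of the moment at which its call begins. get_calibration takes no time and is no camera call.
- env.sign_off(): hands the job in; it is judged then, once.
Trained networks look in the newest picture that a camera, given by its name, has taken for a name from the list of things; names that differ only in an ending like _2 or _b are one class to them, and where a whole thing is asked for, a point or a joint stands for the part that bears it (a point fixed in the world has none). Each returns a list of dicts, best first, with "score" (0 to 1); they miss things now and then, are a little off and sometimes report something else, mostly with a low value. They report only what shows in the picture. A call takes as long as a camera call.
- nets.look_for(camera, query): "extent" ([left, top, right, bottom] in pixels, round what is visible of it).
- nets.outline_of(camera, query): "region" (420x560 bool, what is visible of it) and "extent" ([left, top, right, bottom] in pixels, round what is visible of it).
The state is a dict: "t": time; "joint_positions": joint angles; "qvel": joint speeds; "tau": joint torques, N m; "ee_pos": TCP position; "tcp_rot": TCP orientation; "force": force on the tool from outside, world axes, zero at the start; "torque": the same for the moment, N m; "grip_width": finger opening in m; "grasp_force": force on a finger pad.
Only numpy, scipy, OpenCV 4.12 (cv2) and the standard library are available. Lean on these libraries where they do the work, as an engineer would, in place of code of your own. Each camera call takes 0.05 s, during which the arm holds its last target. There are 200 camera calls.

## Working session

There is one attempt and no reset: what is moved stays moved. The work goes in short steps, Python scripts to look and compute and a tool call to move; the robot and the scene stay as the last step left them, time stands still between calls to the robot, and variables do not carry over. Pictures are saved under pics/ and viewed, at most 11 in all, crops included, and the job is handed in when it is done.

Besides the shell and the picture viewer there is one more tool, called after "Emit:" as name([rows], argument=value, ...), one row to a line, values as JSON. drive_tool: Moves the arm, as the interface text tells. Its arguments: {"type":"object","properties":{"increments":{"type":"array"},"squeeze":{"type":"number"}},"required":["increments"]}

```bash
mkdir -p pics; ls; python3 - <<'E'
from station import get_obs,get_image,get_calibration,nets
import cv2,numpy as np
print({k:np.round(v,3) for k,v in get_obs().items()})
for n in("scene","top"):
    cv2.imwrite(f"pics/{n}0.png",get_image(n)); c=get_calibration(n); print(n,{k:np.round(v,3).tolist() for k,v in c.items()})
    for q in("pin_knob","boom_grip","stand","sheet_middle","park_hole","sleeve_hole","lens"):
        print(q,[(np.round(d["extent"],1).tolist(),round(d["score"],2)) for d in nets.look_for(n,q)[:2]])
E
```

```text
pics
{'t': np.float64(0.0), 'joint_positions': array([ 1.   ,  0.528,  1.434,  0.   ,  1.181, -0.179]), 'qvel': array([ 0.001,  0.   , -0.   , -0.001,  0.   ,  0.   ]), 'tau': array([ 1.0000e-03, -4.4004e+01, -1.7659e+01,  6.3000e-02,  5.8000e-02,
       -0.0000e+00]), 'ee_pos': array([0.238, 0.577, 0.222]), 'tcp_rot': array([-3.139, -0.   ,  2.75 ]), 'force': array([-0.349,  0.165,  0.446]), 'torque': array([-0.025,  0.025, -0.012]), 'grasp_force': np.float64(0.0), 'grip_width': np.float64(0.087)}
scene {'K': [[433.655, 0.0, 278.359], [0.0, 433.655, 201.11], [0.0, 0.0, 1.0]], 'dist': [-0.131, 0.0, 0.0, 0.0, 0.0], 'R': [[-0.881, 0.472, -0.02], [0.327, 0.579, -0.747], [-0.341, -0.665, -0.665]], 't': [0.515, -0.089, 1.377]}
pin_knob [([323.4, 190.9, 333.8, 207.7], 0.58)]
boom_grip [([299.2, 176.9, 326.0, 206.0], 0.91)]
stand [([288.9, 169.8, 393.6, 324.0], 0.64)]
sheet_middle [([256.5, 195.7, 321.7, 240.2], 0.84)]
park_hole [([287.7, 171.4, 394.2, 324.9], 0.95)]
sleeve_hole [([292.5, 171.8, 392.9, 323.9], 0.58)]
lens [([298.3, 167.7, 328.2, 209.8], 0.68)]
top {'K': [[460.709, 0.0, 279.593], [0.0, 460.709, 212.543], [0.0, 0.0, 1.0]], 'dist': [0.039, 0.0, 0.0, 0.0, 0.0], 'R': [[0.023, -1.0, -0.007], [-0.994, -0.022, -0.104], [0.104, 0.009, -0.995]], 't': [0.015, 0.59, 1.298]}
pin_knob [([242.8, 237.1, 251.8, 244.5], 0.4), ([211.7, 171.3, 241.8, 195.4], 0.21)]
boom_grip [([270.4, 234.6, 300.1, 264.8], 0.79)]
stand [([176.6, 202.3, 296.1, 275.5], 0.98)]
sheet_middle [([420.2, 238.6, 447.8, 276.3], 0.69)]
park_hole [([179.9, 202.6, 295.4, 274.3], 0.92)]
sleeve_hole [([176.8, 201.7, 301.1, 271.2], 0.84)]
lens [([273.6, 233.4, 297.7, 259.0], 0.92), ([421.6, 239.4, 446.3, 273.7], 0.48)]
```

```bash
python3 - <<'E'
import cv2
a=cv2.imread("pics/scene0.png")[130:340,220:430];b=cv2.imread("pics/top0.png")[170:310,170:350]
cv2.imwrite("pics/sc.png",cv2.resize(a,(600,600),interpolation=cv2.INTER_CUBIC));cv2.imwrite("pics/tc.png",cv2.resize(b,(771,600),interpolation=cv2.INTER_CUBIC))
E
```

```text
(no output)
```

View pics/scene0.png

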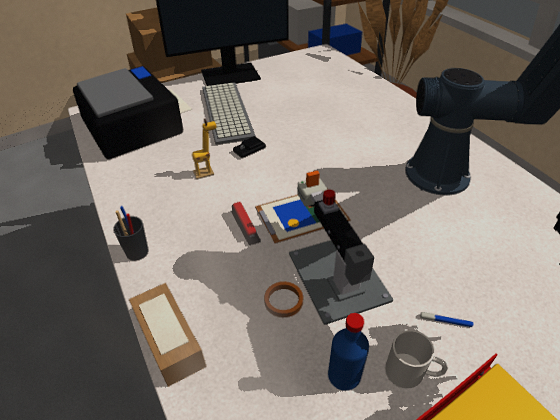

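View pics/tc.png

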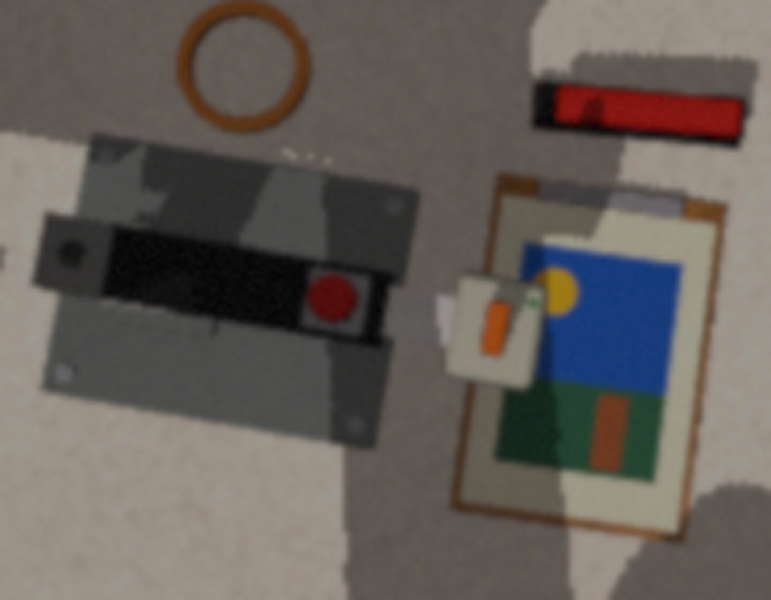

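View pics/sc.png

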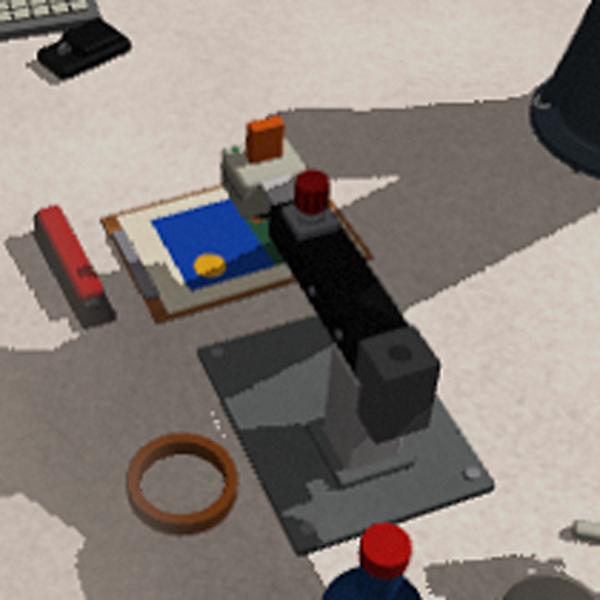

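The pictures show the pin's knob at top (247,239) / scene (329,197), the parking hole at top (187,229) / scene (360,254), and the orange tab at top (286,246) / scene (313,179). I'll triangulate these and rectify the sheet.

```bash
cat > h.py <<'E'
import cv2,numpy as np
from scipy.optimize import least_squares
from station import get_obs,get_image,get_calibration,nets
C={n:get_calibration(n) for n in("scene","top")}
def proj(n,X):
    c=C[n];R=np.array(c["R"],float);return cv2.projectPoints(np.atleast_2d(np.array(X,float)),cv2.Rodrigues(R)[0],np.array(c["t"],float),np.array(c["K"],float),np.array(c["dist"],float))[0][:,0]
def tri(ps,pt):
    r=least_squares(lambda X:np.r_[proj("scene",X)[0]-ps,proj("top",X)[0]-pt],[.4,.1,.15]);return r.x,np.abs(r.fun).max()
def onplane(n,p,z):
    return np.r_[least_squares(lambda X:proj(n,[X[0],X[1],z])[0]-p,[.5,.1]).x,z]
def blob(im,box,kind):
    h=cv2.cvtColor(im,cv2.COLOR_BGR2HSV).astype(int);H,S,V=h[...,0],h[...,1],h[...,2]
    m=((H<5)|(H>172))&(S>140)&(V>40) if kind=="red" else (H>=5)&(H<14)&(S>170)&(V>100)
    k=np.zeros_like(m);k[box[1]:box[3],box[0]:box[2]]=1;m&=k
    y,x=np.nonzero(m);return np.array([x.mean(),y.mean()]),(x.min(),y.min(),x.max(),y.max()),len(x)
E
cat > a.py <<'E'
from h import *
s=cv2.imread("pics/scene0.png");t=cv2.imread("pics/top0.png")
kb=blob(s,(318,185,340,212),"red"),blob(t,(235,228,260,252),"red");ob=blob(s,(300,165,328,195),"o"),blob(t,(278,236,296,258),"o")
print(kb,ob)
k,e=tri(kb[0][0],kb[1][0]);print("knob",k,e)
o,e=tri(ob[0][0],ob[1][0]);print("tab",o,e)
p,e=tri((360.,253.6),(186.8,228.8));print("park",p,e)
print("on planes: knob top z.210",onplane("top",kb[1][0],.209),"tab z.2",onplane("top",ob[1][0],.199),"park .171",onplane("top",(186.8,228.8),.171),onplane("scene",(360,253.6),.171))
u=(k-p)[:2];print("dist",np.hypot(*u));u/=np.hypot(*u);print("yaw",np.arctan2(u[1],u[0]))
# ortho at sheet
v=np.array([-u[1],u[0]]);c=o[:2]
g=np.arange(-.16,.16,.0005)
X,Y=np.meshgrid(g,-g)
P=np.stack([c[0]+u[0]*X+v[0]*Y,c[1]+u[1]*X+v[1]*Y,np.full_like(X,.004)],-1).reshape(-1,3)
q=proj("top",P).astype(np.float32).reshape(X.shape+(2,))
im=cv2.remap(t,q,None,cv2.INTER_CUBIC)
im=cv2.convertScaleAbs(im,alpha=1.5)
for i in range(0,640,40): cv2.putText(im,str(int(i/2-160)),(i,8),0,.3,(0,0,255));cv2.putText(im,str(int(160-i/2)),(0,i+4),0,.3,(0,0,255))
cv2.imwrite("pics/ortho.png",im[:600])
E
python3 a.py
```

```text
((array([328.52941176, 195.7394958 ]), (np.int64(323), np.int64(190), np.int64(334), np.int64(204)), 119), (array([246.97826087, 239.13043478]), (np.int64(242), np.int64(234), np.int64(252), np.int64(244)), 92)) ((array([312.61363636, 173.15909091]), (np.int64(307), np.int64(171), np.int64(318), np.int64(176)), 44), (array([285.38297872, 245.89361702]), (np.int64(283), np.int64(241), np.int64(288), np.int64(251)), 47))
knob [0.50434791 0.10640434 0.20043271] 0.47226438463275144
tab [0.48915293 0.01050472 0.19557449] 0.18017771548431938
park [0.52776146 0.26523915 0.16917235] 0.03307635960914013
on planes: knob top z.210 [0.50292869 0.10646991 0.209     ] tab z.2 [0.48866633 0.010781   0.199     ] park .171 [0.52772514 0.26479295 0.171     ] [0.52883072 0.2664922  0.171     ]
dist 0.16055121896787974
yaw -1.71715051971354
```

View pics/ortho.png

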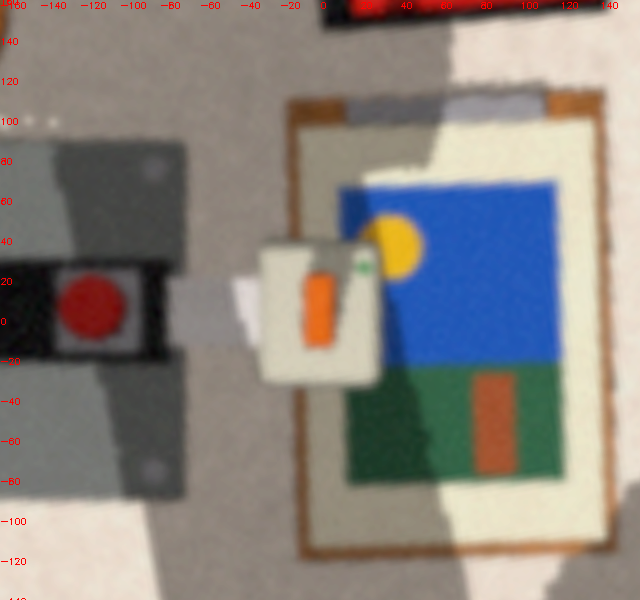

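Sheet middle is about 66 mm ahead of the lens along the boom. The tab is 97 mm ahead of the pin, so slot slack decides between holes 2 and 3, and I'll have to feel for it. First I turn and rise, and plan the approach.

Emit:
drive_tool([
  [[0,0,-0.8,0,0,-0.81,0.7],[0,0,-0.8,0,0,-0.81,0.7],[0,0,0,0,0,0,0.7]],
])

```text
t: 1.18
ee_pos: [0.2391, 0.5785, 0.2559]
tcp_rot: [3.139, 0.001, 2.991]
force: [0.6, 0.3, -0.8]
grip_width: 0.0658
grasp_force: 0.0
```

```bash
cat >> h.py <<'E'
from scipy.spatial.transform import Rotation as Ro
def plan(target,yaw=2.995):
    o=get_obs();R=Ro.from_euler("xyz",o["tcp_rot"])
    d=R.inv().apply(np.array(target)-o["ee_pos"])/.02
    w=(R.inv()*Ro.from_euler("xyz",[np.pi,0,yaw])).as_rotvec()/.15
    print("t",round(float(o["t"]),2),"pos",o["ee_pos"].round(4),"rot",np.round(o["tcp_rot"],3),"F",np.round(o["force"],1),"w",round(float(o["grip_width"]),4),"units shift",d.round(2),"turn",w.round(2))
E
python3 - <<'E'
from h import *
plan([.5033,.1065,.245])
for q in("flask","giraffe"):
    a,b=[nets.look_for(n,q)[0]["extent"] for n in("scene","top")]
    f=lambda e:[(e[0]+e[2])/2,(e[1]+e[3])/2]
    print(q,tri(f(a),f(b)))
E
```

```text
t 1.18 pos [0.2391 0.5785 0.2559] rot [3.139e+00 1.000e-03 2.991e+00] F [ 0.6  0.3 -0.8] w 0.0658 units shift [-16.59 -21.36   0.5 ] turn [ 0.02  0.01 -0.02]
flask (array([0.64765297, 0.41380965, 0.0950098 ]), np.float64(1.39384296450433))
giraffe (array([ 0.64640665, -0.37268511,  0.0877046 ]), np.float64(0.3191336087046466))
```

Emit:
drive_tool([
  [[-0.78,-1,0,0,0,0,0.7],[-0.78,-1,0,0,0,0,0.7],[-0.78,-1,0,0,0,0,0.7],[-0.78,-1,0,0,0,0,0.7],[-0.78,-1,0,0,0,0,0.7],[-0.78,-1,0,0,0,0,0.7],[-0.78,-1,0,0,0,0,0.7],[-0.78,-1,0,0,0,0,0.7]],
])

```text
t: 2.38
ee_pos: [0.3384, 0.3999, 0.2539]
tcp_rot: [-3.141, -0.001, 2.992]
force: [1.1, 1.7, -0.1]
grip_width: 0.0608
grasp_force: 0.0
```

Emit:
drive_tool([
  [[-0.78,-1,0,0,0,0,0.7],[-0.78,-1,0,0,0,0,0.7],[-0.78,-1,0,0,0,0,0.7],[-0.78,-1,0,0,0,0,0.7],[-0.78,-1,0,0,0,0,0.7],[-0.78,-1,0,0,0,0,0.7],[-0.78,-1,0,0,0,0,0.7],[-0.78,-1,0,0,0,0,0.7]],
])

```text
t: 3.38
ee_pos: [0.438, 0.2233, 0.2539]
tcp_rot: [-3.141, -0.001, 2.992]
force: [-0.8, 0.4, 0.3]
grip_width: 0.0608
grasp_force: 0.0
```

Emit:
drive_tool([
  [[-0.78,-1,0,0,0,0,0.7],[-0.78,-1,0,0,0,0,0.7],[-0.78,-1,0,0,0,0,0.7],[-0.78,-1,0,0,0,0,0.7],[-0.78,-1,0,0,0,0,0.7],[-0.21,-0.36,0.5,0,0,0,0.7],[0,0,0,0,0,0,0.7]],
])

```text
t: 4.25
ee_pos: [0.5021, 0.1059, 0.243]
tcp_rot: [-3.141, -0.004, 2.991]
force: [0.2, -0.6, -0.5]
grip_width: 0.0612
grasp_force: 0.0
```

```bash
python3 - <<'E'
from h import *
plan([.5033,.1065,.181])
E
```

```text
t 4.25 pos [0.5021 0.1059 0.243 ] rot [-3.141 -0.004  2.991] F [ 0.2 -0.6 -0.5] w 0.0612 units shift [-0.07  0.04  3.1 ] turn [-0.   -0.03 -0.02]
```

Emit:
drive_tool([
  [[-0.06,0.03,0.8,0,0,0,0.7],[0,0,0.8,0,0,0,0.7],[0,0,0.8,0,0,0,0.7],[0,0,0.7,0,0,0,0.7],[0,0,0,0,0,0,0.4],[0,0,0,0,0,0,0.3]],
], squeeze=6)

```text
t: 5.0
ee_pos: [0.5049, 0.1067, 0.1829]
tcp_rot: [3.141, 0.001, 2.993]
force: [-0.8, -0.6, -0.5]
grip_width: 0.0481
grasp_force: 0.0
```

Emit:
drive_tool([
  [[0,0,0,0,0,0,0.2],[0,0,0,0,0,0,0.2],[0,0,0,0,0,0,0.2]],
], squeeze=6)

```text
t: 5.38
ee_pos: [0.505, 0.1058, 0.1831]
tcp_rot: [-3.141, 0.001, 2.993]
force: [-0.5, -2.5, 3.5]
grip_width: 0.0274
grasp_force: 6.0
```

```bash
python3 - <<'E'
from h import *
plan([.5033,.1065,.181])
im=get_image("scene");cv2.imwrite("pics/g1.png",cv2.resize(im[110:290,250:430],(600,600)))
E
```

```text
t 5.38 pos [0.505  0.1058 0.1831] rot [-3.141e+00  1.000e-03  2.993e+00] F [-0.5 -2.5  3.5] w 0.0274 units shift [0.09 0.02 0.11] turn [-0.01  0.01 -0.01]
```

View pics/g1.png

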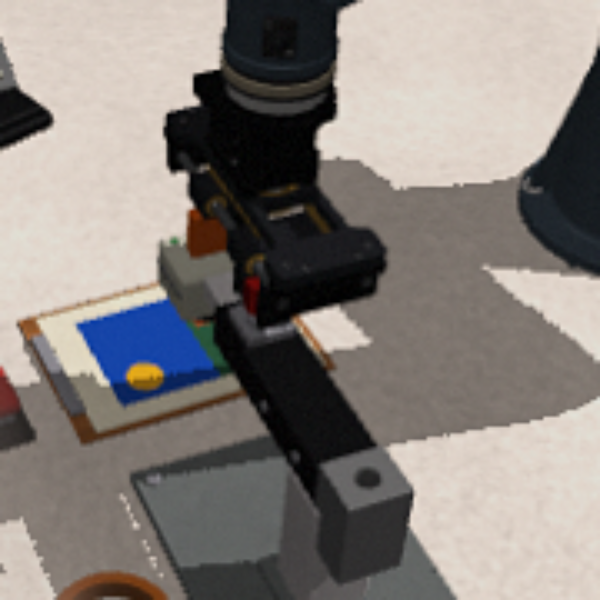

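The picture shows the knob gripped between the pads, with the boom and everything else in place. Next I grip more firmly and lift.

Emit:
drive_tool([
  [[0,0,0,0,0,0,0.1],[0,0,-0.15,0,0,0,0.1],[0,0,-0.15,0,0,0,0.1],[0,0,-0.3,0,0,0,0.1],[0,0,-0.3,0,0,0,0.1],[0,0,-0.3,0,0,0,0.1]],
], squeeze=30)

```text
t: 6.18
ee_pos: [0.5043, 0.1062, 0.2067]
tcp_rot: [-3.141, -0.001, 2.993]
force: [1.6, -3.4, -10.2]
grip_width: 0.0269
grasp_force: 30.0
```

Emit:
drive_tool([
  [[0,0,-0.4,0,0,0,0.1],[0,0,-0.5,0,0,0,0.1],[0,0,-0.5,0,0,0,0.1],[0,0,-0.5,0,0,0,0.1],[0,0,-0.6,0,0,0,0.1],[0,0,-0.3,0,0,0,0.1],[0,0,0,0,0,0,0.1]],
])

```text
t: 7.05
ee_pos: [0.5052, 0.1069, 0.2635]
tcp_rot: [3.14, 0.002, 2.993]
force: [-0.7, 0.4, -1.8]
grip_width: 0.0275
grasp_force: 30.0
```

```bash
python3 - <<'E'
from h import *
plan([.5278,.2645,.262])
for n,b in(("scene",(315,150,345,215)),("top",(230,222,265,258))):
    im=get_image(n);cv2.imwrite(f"pics/{n}l.png",im)
im=cv2.imread("pics/scenel.png");cv2.imwrite("pics/l.png",cv2.resize(im[130:290,270:430],(640,600)))
E
```

```text
t 7.05 pos [0.5052 0.1069 0.2635] rot [3.140e+00 2.000e-03 2.993e+00] F [-0.7  0.4 -1.8] w 0.0275 units shift [0.05 7.96 0.09] turn [ 0.01  0.01 -0.01]
```

View pics/l.png

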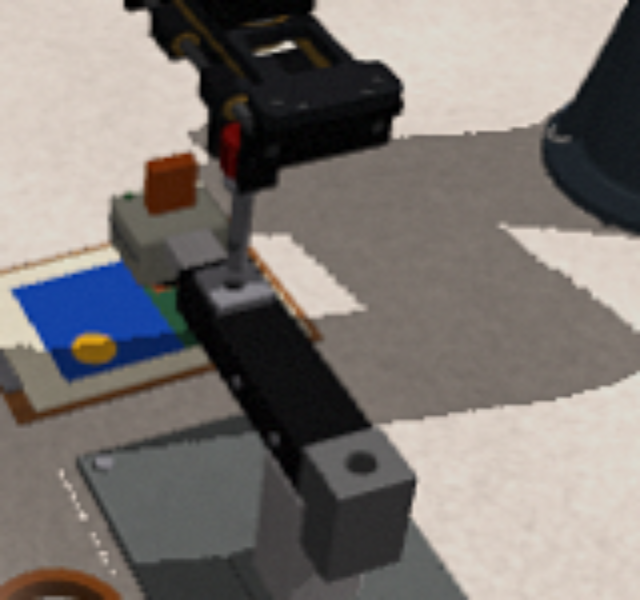

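The picture shows the pin clear of the bush, upright, with its tip just above the mouth. Next I move 160 mm along tool y to the boss.

Emit:
drive_tool([
  [[0,1,0,0,0,0,0.1],[0,1,0,0,0,0,0.1],[0,1,0,0,0,0,0.1],[0,1,0,0,0,0,0.1],[0,1,0,0,0,0,0.1],[0,1,0,0,0,0,0.1],[0,1,0,0,0,0,0.1],[0,1,0,0,0,0,0.1]],
])

```text
t: 8.15
ee_pos: [0.5286, 0.266, 0.2625]
tcp_rot: [-3.142, -0.0, 2.993]
force: [-0.1, 0.1, -1.0]
grip_width: 0.0273
grasp_force: 30.0
```

Emit:
drive_tool([
  [[0,0,0,0,0,0,0.1],[0,0,0.2,0,0,0,0.1],[0,0,0.3,0,0,0,0.1],[0,0,0.3,0,0,0,0.1],[0,0,0.1,0,0,0,0.1]],
])

```text
t: 8.78
ee_pos: [0.5281, 0.2641, 0.2438]
tcp_rot: [-3.141, -0.001, 2.992]
force: [-0.4, -1.0, -2.1]
grip_width: 0.027
grasp_force: 30.0
```

```bash
python3 - <<'E'
from h import *
plan([.5278,.2645,.183])
im=get_image("scene");im2=get_image("top")
cv2.imwrite("pics/p.png",np.hstack([cv2.resize(im[200:300,310:410],(400,400),interpolation=2),cv2.resize(im2[180:280,140:240],(400,400),interpolation=2)]))
E
```

```text
t 8.78 pos [0.5281 0.2641 0.2438] rot [-3.141e+00 -1.000e-03  2.992e+00] F [-0.4 -1.  -2.1] w 0.027 units shift [0.01 0.02 3.04] turn [-0.   -0.01 -0.02]
```

View pics/p.png

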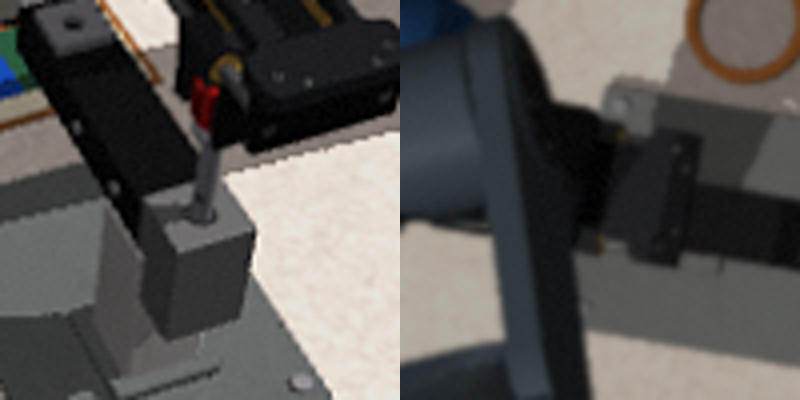

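The pin tip is in the boss hole with no contact force, so I lower it.

Emit:
drive_tool([
  [[0,0,0.4,0,0,0,0.1],[0,0,0.5,0,0,0,0.1],[0,0,0.5,0,0,0,0.1],[0,0,0.5,0,0,0,0.1],[0,0,0.5,0,0,0,0.1],[0,0,0.4,0,0,0,0.1],[0,0,0.15,0,0,0,0.1],[0,0,0,0,0,0,0.1]],
])

```text
t: 9.88
ee_pos: [0.5284, 0.2646, 0.1854]
tcp_rot: [-3.141, -0.0, 2.993]
force: [0.3, 0.6, -0.5]
grip_width: 0.0273
grasp_force: 30.0
```

Emit:
drive_tool([
  [[0,0,0,0,0,0,0.5],[0,0,0,0,0,0,0.5],[0,0,-0.5,0,0,0,0.5],[0,0,-0.9,0,0,0,0.5],[0,0,-1,0,0,0,0.5],[0,-0.5,-0.3,0,0,0,0.5],[0,-1,0,0,0,0,0.5],[0,-1,0,0,0,0,0.5]],
])

```text
t: 10.88
ee_pos: [0.52, 0.2133, 0.2389]
tcp_rot: [-3.141, -0.002, 2.993]
force: [0.3, 0.2, 0.3]
grip_width: 0.0434
grasp_force: 0.0
```

Emit:
drive_tool([
  [[0,-1,0,0,0,0,0.5],[0,-1,0,0,0,0,0.5],[0,-1,0,0,0,0,0.5],[0,-1,0,0,0,0,0.5],[0,-1,0,0,0,0,0.5],[0,-1,0,0,0,0,0.5],[0,-1,0,0,0,0,0.5],[0,-1,0,0,0,0,0.5]],
])

```text
t: 11.88
ee_pos: [0.497, 0.0556, 0.2396]
tcp_rot: [3.142, 0.0, 2.993]
force: [1.1, -0.2, -0.1]
grip_width: 0.0434
grasp_force: 0.0
```

```bash
python3 - <<'E'
from h import *
plan([.4900,.0105,.235])
im=get_image("scene");cv2.imwrite("pics/q.png",im);print(blob(im,(345,225,375,260),"red"))
for n in("pin_knob",): print(nets.look_for("scene",n)[:1])
E
```

```text
t 11.88 pos [0.497  0.0556 0.2396] rot [3.142 0.    2.993] F [ 1.1 -0.2 -0.1] w 0.0434 units shift [ 0.01 -2.28  0.23] turn [ 0.    0.   -0.02]
(array([361.53005464, 243.87978142]), (np.int64(355), np.int64(236), np.int64(368), np.int64(253)), 183)
[{'extent': [350.9, 236.7, 368.7, 255.9], 'score': 0.63}]
```

Emit:
drive_tool([
  [[0,-1,0,0,0,0,0.5],[0,-1,0,0,0,0,0.5],[0,-0.2,0.3,0,0,0,0.5],[0,0,0,0,0,0,0.5],[0,0,0,0,0,0,0.5]],
])

```text
t: 12.6
ee_pos: [0.4907, 0.0141, 0.2334]
tcp_rot: [3.141, -0.0, 2.993]
force: [-0.5, 0.4, 0.7]
grip_width: 0.0436
grasp_force: 0.0
```

```bash
python3 - <<'E'
from h import *
plan([.4900,.0105,.166])
print(proj("scene",[[.5278,.2645,.196]]))
E
```

```text
t 12.6 pos [0.4907 0.0141 0.2334] rot [ 3.141 -0.     2.993] F [-0.5  0.4  0.7] w 0.0436 units shift [ 0.01 -0.19  3.37] turn [ 0.   -0.   -0.01]
[[361.1574896  244.74832587]]
```

Emit:
drive_tool([
  [[0,-0.19,0.7,0,0,0,0.5],[0,0,0.9,0,0,0,0.5],[0,0,0.9,0,0,0,0.5],[0,0,0.8,0,0,0,0.5],[0,0,0,0,0,0,0.25],[0,0,0,0,0,0,0.1],[0,0,0,0,0,0,0.05],[0,0,0,0,0,0,0.05]],
], squeeze=3)

```text
t: 13.6
ee_pos: [0.4906, 0.0095, 0.1681]
tcp_rot: [-3.141, 0.001, 2.993]
force: [0.1, 0.2, 1.1]
grip_width: 0.0141
grasp_force: 3.0
```

Emit:
drive_tool([
  [[0,0,0,0,0,0,0.05],[0,0,0,0,0,0,0.05]],
], squeeze=15)

```text
t: 13.85
ee_pos: [0.4906, 0.0095, 0.168]
tcp_rot: [-3.141, 0.001, 2.993]
force: [-0.4, -0.0, 3.0]
grip_width: 0.0138
grasp_force: 15.0
```

Emit:
drive_tool([
  [[0,-0.2,0,0,0,0,0.05],[0,-0.4,0,0,0,0,0.05],[0,-0.5,0,0,0,0,0.05],[0,-0.5,0,0,0,0,0.05],[0,-0.5,0,0,0,0,0.05],[0,-0.5,0,0,0,0,0.05],[0,-0.4,0,0,0,0,0.05],[0,-0.2,0,0,0,0,0.05]],
], squeeze=20)

```text
t: 14.85
ee_pos: [0.4809, -0.054, 0.168]
tcp_rot: [3.141, 0.001, 2.992]
force: [1.8, 3.8, 6.0]
grip_width: 0.014
grasp_force: 20.0
```

```bash
python3 - <<'E'
from h import *
o=get_obs();p=o["ee_pos"];print(np.hypot(*(p-[.4906,.0095,.168])[:2]))
plan([.4906-.149*.065,.0095-.989*.065,.168])
E
```

```text
0.06418928546667065
t 14.85 pos [ 0.4809 -0.054   0.168 ] rot [3.141e+00 1.000e-03 2.992e+00] F [1.8 3.8 6. ] w 0.014 units shift [-0.   -0.04 -0.  ] turn [ 0.01  0.01 -0.02]
```

Emit:
drive_tool([
  [[0,0,0,0,0,0,0.5],[0,0,0,0,0,0,0.5],[0,0,-0.6,0,0,0,0.5],[0,0,-1,0,0,0,0.5],[0,0,-1,0,0,0,0.5],[0,0.4,-1,0,0,0,0.5],[0,1,0,0,0,0,0.5],[0,1,0,0,0,0,0.5]],
])

```text
t: 15.85
ee_pos: [0.488, -0.0059, 0.2406]
tcp_rot: [-3.141, 0.001, 2.993]
force: [0.6, -0.5, -0.7]
grip_width: 0.0435
grasp_force: 0.0
```

Emit:
drive_tool([
  [[0,1,0,0,0,0,0.5],[0,1,0,0,0,0,0.5],[0,1,0,0,0,0,0.5],[0,1,0,0,0,0,0.5],[0,1,0,0,0,0,0.5],[0,1,0,0,0,0,0.5],[0,1,0,0,0,0,0.5],[0,1,0,0,0,0,0.5]],
])

```text
t: 16.85
ee_pos: [0.5116, 0.1527, 0.2402]
tcp_rot: [-3.141, 0.0, 2.993]
force: [1.1, 0.2, 0.4]
grip_width: 0.0434
grasp_force: 0.0
```

Emit:
drive_tool([
  [[0,1,0,0,0,0,0.5],[0,1,0,0,0,0,0.5],[0,1,0,0,0,0,0.5],[0,1,0,0,0,0,0.5],[0,1,0,0,0,0,0.5],[0,0.5,0,0,0,0,0.5],[0,0,0,0,0,0,0.5],[0,0,0,0,0,0,0.5]],
])

```text
t: 17.85
ee_pos: [0.5277, 0.2604, 0.2394]
tcp_rot: [-3.141, -0.0, 2.993]
force: [-0.6, 0.2, 0.6]
grip_width: 0.0436
grasp_force: 0.0
```

```bash
python3 - <<'E'
from h import *
plan([.5284,.2646,.183])
# sheet check from scene camera image + top image (head now out of way partly)
u=np.array([np.cos(-1.717),np.sin(-1.717)]);v=np.array([-u[1],u[0]]);c=np.array([.4906,.0095])
g=np.arange(-.12,.12,.0006);X,Y=np.meshgrid(g+.04,-g)
P=np.stack([c[0]+u[0]*X+v[0]*Y,c[1]+u[1]*X+v[1]*Y,np.full_like(X,.004)],-1).reshape(-1,3)
L=[]
for n in("scene","top"):
    t=cv2.imread(f"pics/{n}0.png");q=proj(n,P).astype(np.float32).reshape(X.shape+(2,))
    im=cv2.convertScaleAbs(cv2.remap(t,q,None,cv2.INTER_CUBIC),alpha=1.5)
    for i in range(0,400,50): cv2.line(im,(i,0),(i,5),(0,0,255),1)
    L.append(im)
cv2.imwrite("pics/o2.png",np.hstack(L))
E
```

```text
t 17.85 pos [0.5277 0.2604 0.2394] rot [-3.141 -0.     2.993] F [-0.6  0.2  0.6] w 0.0436 units shift [-0.01  0.21  2.82] turn [-0.   -0.   -0.02]
```

View pics/o2.png

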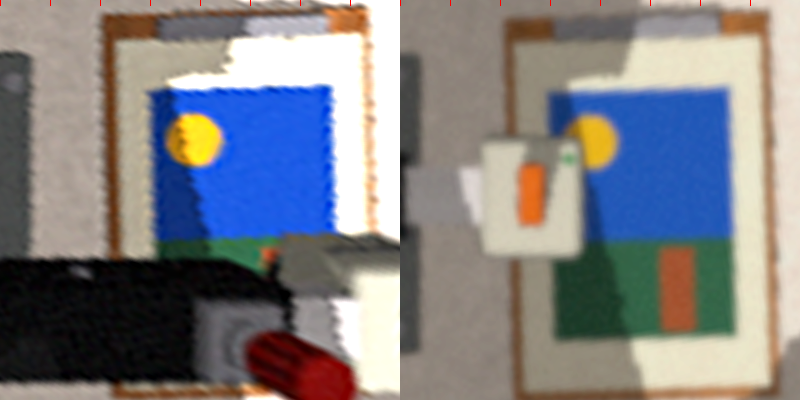

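Both views put the sheet middle 66.5 mm ahead of the tab's starting place (edges at columns 119/370 and 518/770). So if hole 3 is felt below about 86 mm drawn, hole 3 is the one. Next I fetch the pin.

Emit:
drive_tool([
  [[0,0.21,0.6,0,0,0,0.5],[0,0,0.8,0,0,0,0.5],[0,0,0.8,0,0,0,0.5],[0,0,0.6,0,0,0,0.5],[0,0,0,0,0,0,0.3],[0,0,0,0,0,0,0.2],[0,0,0,0,0,0,0.1],[0,0,0,0,0,0,0.1]],
], squeeze=8)

```text
t: 18.85
ee_pos: [0.5288, 0.2651, 0.184]
tcp_rot: [3.141, 0.001, 2.993]
force: [0.4, 0.3, -0.9]
grip_width: 0.0274
grasp_force: 8.0
```

Emit:
drive_tool([
  [[0,0,0,0,0,0,0.1],[0,0,-0.3,0,0,0,0.1],[0,0,-0.7,0,0,0,0.1],[0,0,-0.8,0,0,0,0.1],[0,0,-0.8,0,0,0,0.1],[0,0,-0.8,0,0,0,0.1],[0,0,-0.5,0,0,0,0.1],[0,0,0,0,0,0,0.1]],
], squeeze=30)

```text
t: 19.85
ee_pos: [0.5289, 0.2652, 0.2626]
tcp_rot: [3.141, 0.002, 2.993]
force: [-0.1, 0.5, -2.2]
grip_width: 0.0273
grasp_force: 30.0
```

```bash
python3 - <<'E'
from h import *
plan([.5050,.1062,.2635])
E
```

```text
t 19.85 pos [0.5289 0.2652 0.2626] rot [3.141e+00 2.000e-03 2.993e+00] F [-0.1  0.5 -2.2] w 0.0273 units shift [ 0.   -8.04 -0.05] turn [ 0.01  0.01 -0.01]
```

Emit:
drive_tool([
  [[0,-1,0,0,0,0,0.1],[0,-1,0,0,0,0,0.1],[0,-1,0,0,0,0,0.1],[0,-1,0,0,0,0,0.1],[0,-1,0,0,0,0,0.1],[0,-1,0,0,0,0,0.1],[0,-1,0,0,0,0,0.1],[0,-0.9,0,0,0,0,0.1]],
])

```text
t: 20.85
ee_pos: [0.5049, 0.1074, 0.2617]
tcp_rot: [-3.142, 0.0, 2.992]
force: [-0.5, -0.1, -1.1]
grip_width: 0.0272
grasp_force: 30.0
```

Emit:
drive_tool([
  [[0,0,0,0,0,0,0.1],[0,0,0,0,0,0,0.1]],
])

```text
t: 21.1
ee_pos: [0.5052, 0.1089, 0.2616]
tcp_rot: [3.141, 0.0, 2.992]
force: [-0.5, 0.2, -1.6]
grip_width: 0.0274
grasp_force: 30.0
```

```bash
python3 - <<'E'
from h import *
plan([.5050,.1062,.2635])
im=get_image("scene");im2=get_image("top");cv2.imwrite("pics/sl.png",im)
cv2.imwrite("pics/r.png",np.hstack([cv2.resize(im[165:225,300:360],(600,600),interpolation=2)]))
E
```

```text
t 21.1 pos [0.5052 0.1089 0.2616] rot [3.141 0.    2.992] F [-0.5  0.2 -1.6] w 0.0274 units shift [-0.01 -0.14 -0.09] turn [ 0.    0.   -0.02]
```

View pics/r.png

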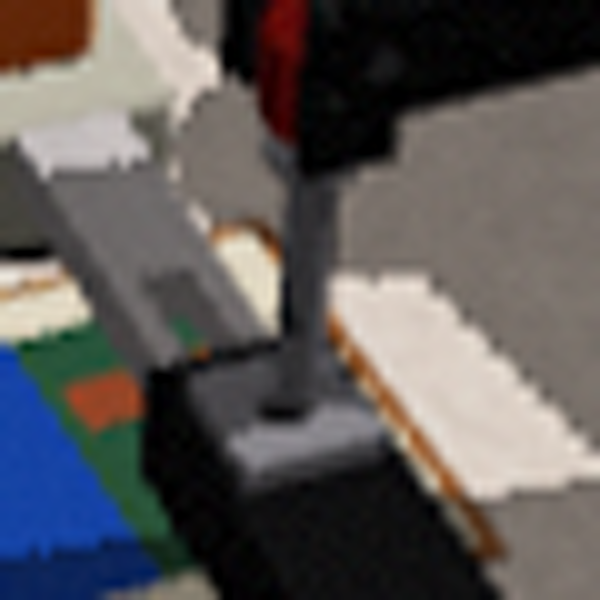

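The stow slot's outer end now shows clear of the sleeve at scene (317.2, 192.0), which gives a visual estimate of the slack. The pin tip is right over the bush hole.

```bash
python3 - <<'E'
from h import *
h=np.array([.505,.1062]);u=np.array([np.cos(-1.717),np.sin(-1.717)]);v=np.array([-u[1],u[0]])
for p in((314.5,192.2),(317.2,192),(320,191.5),(315.6,200.7),(319,203.5),(316.5,200)):
    for z in(.156,):
        X=onplane("scene",p,z)[:2]-h;print(p,"s",(X@u*1e3).round(1),"lat",(X@v*1e3).round(1))
# reference: sleeve end expected at s=5mm? (sleeve 170 long centred -> end x=85)
for s in(0,5,18): print(s,[proj("scene",[*(h+u*s/1e3+v*w/1e3),zz])[0].round(1) for w,zz in((0,.171),(0,.164),(23,.164))])
E
```

```text
(314.5, 192.2) s 70.9 lat 3.4
(317.2, 192) s 69.1 lat -3.1
(320, 191.5) s 68.4 lat -10.4
(315.6, 200.7) s 40.6 lat 13.6
(319, 203.5) s 28.3 lat 10.0
(316.5, 200) s 42.2 lat 10.5
0 [array([328. , 205.2]), array([327.8, 207.4]), array([318.9, 209.8])]
5 [array([327.1, 203.9]), array([327. , 206.1]), array([318.1, 208.5])]
18 [array([324.8, 200.5]), array([324.7, 202.7]), array([315.9, 205. ])]
```

Visual estimate: slot slack about −11 mm, so hole 2 at about 51 mm drawn is nearer. I'll confirm it by feel. Next I set the pin on the bar.

Emit:
drive_tool([
  [[0,-0.14,0.3,0,0,0,0.1],[0,0,0.3,0,0,0,0.1],[0,0,0.1,0,0,0,0.1],[0,0,0.1,0,0,0,0.1],[0,0,0.1,0,0,0,0.1],[0,0,0,0,0,0,0.1]],
])

```text
t: 21.95
ee_pos: [0.5047, 0.1059, 0.2434]
tcp_rot: [-3.141, -0.0, 2.993]
force: [0.7, 0.1, -2.7]
grip_width: 0.0274
grasp_force: 30.0
```

Emit:
drive_tool([
  [[0,0,0.15,0,0,0,0.1],[0,0,0.15,0,0,0,0.1],[0,0,0.05,0,0,0,0.1],[0,0,0.05,0,0,0,0.1],[0,0,0,0,0,0,0.1]],
])

```text
t: 22.58
ee_pos: [0.5046, 0.106, 0.2355]
tcp_rot: [-3.141, -0.0, 2.993]
force: [1.5, -1.1, -1.2]
grip_width: 0.0274
grasp_force: 30.0
```

Emit:
drive_tool([
  [[0,0,0,0,0,0,0.4],[0,0,0,0,0,0,0.5],[0,0,-0.3,0,0,0,0.5],[0,0,-0.8,0,0,0,0.5],[0,0,-0.8,0,0,0,0.5],[0,0,-0.6,0,0,0,0.5],[0,-0.3,0,0,0,0,0.5],[0,-0.8,0,0,0,0,0.5]],
])

```text
t: 23.58
ee_pos: [0.5009, 0.0838, 0.2852]
tcp_rot: [-3.141, -0.001, 2.994]
force: [0.8, -0.1, 0.1]
grip_width: 0.0436
grasp_force: 0.0
```

Emit:
drive_tool([
  [[0,-1,0,0,0,0,0.5],[0,-1,0,0,0,0,0.5],[0,-1,0,0,0,0,0.5],[0,-1,0,0,0,0,0.5],[0,-1,0.3,0,0,0,0.5],[0,-1,0.6,0,0,0,0.5],[0,-1,1,0,0,0,0.5],[0,0,0.7,0,0,0,0.5]],
])

```text
t: 24.58
ee_pos: [0.4796, -0.0557, 0.2322]
tcp_rot: [3.141, -0.002, 2.99]
force: [-0.3, -0.2, 0.7]
grip_width: 0.0435
grasp_force: 0.0
```

```bash
python3 - <<'E'
from h import *
plan([.4809,-.054,.168])
im=get_image("scene");cv2.imwrite("pics/st.png",im);print(blob(im,(310,155,350,215),"red"))
print(proj("scene",[[.5042,.1062,.2475]]))
E
```

```text
t 24.57 pos [ 0.4796 -0.0557  0.2322] rot [ 3.141e+00 -2.000e-03  2.990e+00] F [-0.3 -0.2  0.7] w 0.0435 units shift [-0.06  0.09  3.21] turn [ 0.   -0.01 -0.04]
(array([330.44155844, 179.05844156]), (np.int64(324), np.int64(172), np.int64(336), np.int64(187)), 154)
[[330.21048969 179.8385079 ]]
```

Pin stands upright on the bar as expected. Next I take the tab and push it back gently.

Emit:
drive_tool([
  [[-0.04,0.09,0.7,0,0,0,0.5],[0,0,0.9,0,0,0,0.5],[0,0,0.9,0,0,0,0.5],[0,0,0.6,0,0,0,0.5],[0,0,0,0,0,0,0.25],[0,0,0,0,0,0,0.1],[0,0,0,0,0,0,0.05],[0,0,0,0,0,0,0.05]],
], squeeze=3)

```text
t: 25.62
ee_pos: [0.482, -0.0534, 0.1721]
tcp_rot: [-3.14, 0.001, 2.993]
force: [-0.5, -3.0, 1.5]
grip_width: 0.0138
grasp_force: 3.0
```

Emit:
drive_tool([
  [[0,0,0,0,0,0,0.05],[0,0.1,0,0,0,0,0.05],[0,0.1,0,0,0,0,0.05],[0,0.1,0,0,0,0,0.05],[0,0,0,0,0,0,0.05]],
], squeeze=20)

```text
t: 26.25
ee_pos: [0.483, -0.0473, 0.1721]
tcp_rot: [-3.14, 0.001, 2.993]
force: [-0.3, -3.6, 3.9]
grip_width: 0.0138
grasp_force: 20.0
```

Emit:
drive_tool([
  [[0,0.07,0,0,0,0,0.05],[0,0.07,0,0,0,0,0.05],[0,0.07,0,0,0,0,0.05],[0,0.05,0,0,0,0,0.05]],
])

```text
t: 26.75
ee_pos: [0.4838, -0.0416, 0.1721]
tcp_rot: [-3.141, 0.001, 2.993]
force: [-1.6, -3.8, 5.6]
grip_width: 0.0137
grasp_force: 20.0
```

```bash
cat > f.py <<'E'
from h import *
im=get_image("scene");o=get_obs();print(blob(im,(310,155,350,215),"red"),"d",np.hypot(*(o["ee_pos"]-[.4906,.0095,0])[:2])*1e3,o["force"].round(1))
for z in(.2475,.2435): print(proj("scene",[[.5042,.1062,z]]))
E
python3 f.py
```

```text
(array([328.60135135, 176.84459459]), (np.int64(323), np.int64(170), np.int64(334), np.int64(185)), 148) d 51.39417683741487 [-1.9 -3.7  5.9]
[[330.21048969 179.8385079 ]]
[[330.10596395 181.22534104]]
```

Emit:
drive_tool([
  [[0,0.05,0,0,0,0,0.05],[0,0.05,0,0,0,0,0.05]],
])

```text
t: 27.05
ee_pos: [0.4842, -0.0396, 0.172]
tcp_rot: [-3.141, 0.001, 2.993]
force: [-1.4, -3.5, 5.1]
grip_width: 0.0139
grasp_force: 20.0
```

```bash
python3 f.py
```

```text
(array([328.59333333, 176.91333333]), (np.int64(323), np.int64(170), np.int64(334), np.int64(185)), 150) d 49.406024184576 [-0.9 -3.7  5.1]
[[330.21048969 179.8385079 ]]
[[330.10596395 181.22534104]]
```

Emit:
drive_tool([
  [[0,0.05,0,0,0,0,0.05],[0,0.05,0,0,0,0,0.05],[0,0,0,0,0,0,0.05]],
])

```text
t: 27.48
ee_pos: [0.4844, -0.0382, 0.1721]
tcp_rot: [-3.14, 0.001, 2.993]
force: [-1.7, -5.2, 5.6]
grip_width: 0.0138
grasp_force: 20.0
```

```bash
python3 f.py
```

```text
(array([328.12903226, 176.72258065]), (np.int64(322), np.int64(170), np.int64(334), np.int64(185)), 155) d 48.14803713463863 [-1.7 -6.1  5.5]
[[330.21048969 179.8385079 ]]
[[330.10596395 181.22534104]]
```

Emit:
drive_tool([
  [[0,0.06,0,0,0,0,0.05],[0,0,0,0,0,0,0.05]],
])

```text
t: 27.78
ee_pos: [0.4844, -0.0379, 0.1721]
tcp_rot: [-3.138, 0.001, 2.994]
force: [-2.6, -8.2, 5.2]
grip_width: 0.0137
grasp_force: 20.0
```

```bash
python3 f.py; python3 -c "
import cv2
im=cv2.imread('pics/st.png');from station import get_image
b=get_image('scene');cv2.imwrite('pics/cmp.png',cv2.hconcat([cv2.resize(x[160:220,300:350],(400,480),interpolation=2) for x in(im,b)]))"
```

```text
(array([327.96688742, 176.74834437]), (np.int64(322), np.int64(170), np.int64(334), np.int64(184)), 151) d 47.83335633483038 [-3.2 -8.1  5.6]
[[330.21048969 179.8385079 ]]
[[330.10596395 181.22534104]]
```

View pics/cmp.png

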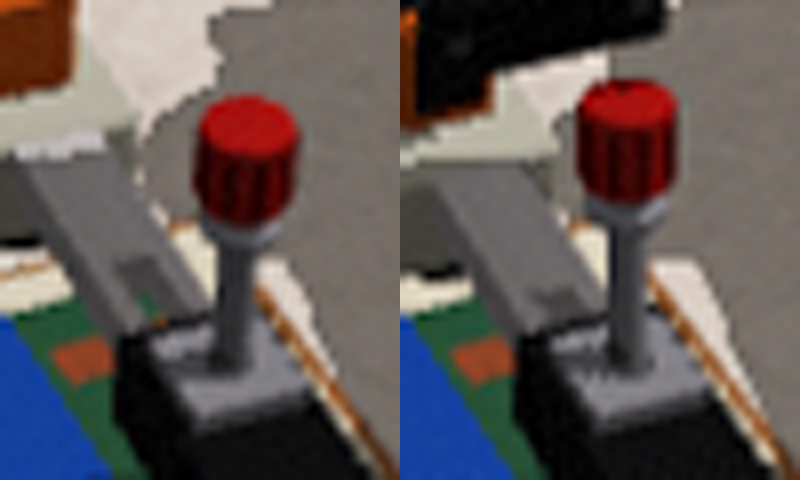

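Boom is blocked by the pin at about 48 mm, which is hole 2: error about 17 mm against 22 mm for hole 3. The pin leans because its tip was dragged back, so I ease the boom out slightly to let it right itself and drop.

Emit:
drive_tool([
  [[0,-0.06,0,0,0,0,0.05],[0,-0.06,0,0,0,0,0.05],[0,-0.04,0,0,0,0,0.05],[0,0,0,0,0,0,0.05]],
])

```text
t: 28.38
ee_pos: [0.4843, -0.0385, 0.172]
tcp_rot: [3.14, 0.002, 2.992]
force: [0.8, 0.9, 4.6]
grip_width: 0.0138
grasp_force: 20.0
```

```bash
python3 f.py
```

```text
(array([328.16025641, 176.76282051]), (np.int64(322), np.int64(170), np.int64(334), np.int64(185)), 156) d 48.38799198539168 [-0.1  0.4  5. ]
[[330.21048969 179.8385079 ]]
[[330.10596395 181.22534104]]
```

Emit:
drive_tool([
  [[0,-0.05,0,0,0,0,0.05],[0,-0.05,0,0,0,0,0.05],[0,0,0,0,0,0,0.05]],
])

```text
t: 28.8
ee_pos: [0.4841, -0.0398, 0.172]
tcp_rot: [3.138, 0.002, 2.992]
force: [0.4, 2.6, 5.2]
grip_width: 0.0139
grasp_force: 20.0
```

```bash
python3 f.py
```

```text
(array([328.66451613, 177.24516129]), (np.int64(323), np.int64(170), np.int64(334), np.int64(185)), 155) d 49.69737041139498 [1.5 2.4 5.1]
[[330.21048969 179.8385079 ]]
[[330.10596395 181.22534104]]
```

Emit:
drive_tool([
  [[0,-0.05,0,0,0,0,0.05],[0,-0.03,0,0,0,0,0.05],[0,0,0,0,0,0,0.05]],
])

```text
t: 29.22
ee_pos: [0.4839, -0.0412, 0.172]
tcp_rot: [3.138, 0.002, 2.992]
force: [0.3, 3.7, 4.6]
grip_width: 0.0136
grasp_force: 20.0
```

```bash
python3 f.py
```

```text
(array([328.62987013, 179.92207792]), (np.int64(323), np.int64(173), np.int64(334), np.int64(188)), 154) d 51.130645958724806 [0.7 3.4 5. ]
[[330.21048969 179.8385079 ]]
[[330.10596395 181.22534104]]
```

Pin dropped into the hole (knob down 2.7 px) at 51 mm drawn, so hole 2 is confirmed. Next I release and go to the knob.

Emit:
drive_tool([
  [[0,0,0,0,0,0,0.5],[0,0,0,0,0,0,0.5],[0,0,-0.6,0,0,0,0.5],[0,0,-1,0,0,0,0.5],[0,0,-1,0,0,0,0.5],[0,0,-1,0,0,0,0.5],[0,0,-1,0,0,0,0.6],[0,0,-0.8,0,0,0,0.6]],
])

```text
t: 30.28
ee_pos: [0.4832, -0.0431, 0.2811]
tcp_rot: [-3.142, 0.001, 2.993]
force: [-0.4, -0.6, 0.0]
grip_width: 0.0512
grasp_force: 0.0
```

Emit:
drive_tool([
  [[0,0.6,0,0,0,0,0.6],[0,1,0,0,0,0,0.6],[0,1,0,0,0,0,0.6],[0,1,0,0,0,0,0.6],[0,1,0,0,0,0,0.6],[0,1,0,0,0,0,0.6],[0,1,0,0,0,0,0.6],[0,0.75,0,0,0,0,0.6]],
])

```text
t: 31.28
ee_pos: [0.5043, 0.1037, 0.2789]
tcp_rot: [3.142, -0.002, 2.994]
force: [-0.8, -0.1, -0.1]
grip_width: 0.0521
grasp_force: 0.0
```

Emit:
drive_tool([
  [[0,0,0,0,0,0,0.6],[0,0,0,0,0,0,0.6]],
])

```text
t: 31.52
ee_pos: [0.5046, 0.1021, 0.2793]
tcp_rot: [-3.141, -0.001, 2.993]
force: [-1.1, -0.4, -0.4]
grip_width: 0.0519
grasp_force: 0.0
```

```bash
python3 f.py; python3 -c "
from h import *
plan([.505,.1062,.2315])"
```

```text
(array([328.23571429, 180.60714286]), (np.int64(323), np.int64(173), np.int64(334), np.int64(188)), 140) d 93.4328351934325 [-0.7 -1.4  0.1]
[[330.21048969 179.8385079 ]]
[[330.10596395 181.22534104]]
t 31.57 pos [0.5047 0.1019 0.2794] rot [-3.141 -0.     2.992] F [-0.7 -1.4  0.1] w 0.0519 units shift [0.02 0.22 2.4 ] turn [-0.   -0.   -0.02]
```

Emit:
drive_tool([
  [[0,0.18,0.6,0,0,0,0.6],[0,0,0.8,0,0,0,0.6],[0,0,0.7,0,0,0,0.6],[0,0,0.3,0,0,0,0.6],[0,0,0,0,0,0,0.4],[0,0,0,0,0,0,0.3],[0,0,0,0,0,0,0.2],[0,0,0,0,0,0,0.1]],
], squeeze=6)

```text
t: 32.58
ee_pos: [0.5056, 0.106, 0.232]
tcp_rot: [3.141, 0.001, 2.993]
force: [-0.5, 1.3, -0.4]
grip_width: 0.0275
grasp_force: 6.0
```

Emit:
drive_tool([
  [[0,0,0,0,0,0,0.1],[0,0,0,0,0,0,0.1]],
], squeeze=30)

```text
t: 32.83
ee_pos: [0.5056, 0.1059, 0.2318]
tcp_rot: [3.141, 0.001, 2.993]
force: [0.4, 0.3, 2.2]
grip_width: 0.0272
grasp_force: 29.9
```

Emit:
drive_tool([
  [[0,0,0.1,0,0,0,0.1],[0,0,0.1,0,0,0,0.1],[0,0,0.1,0,0,0,0.1],[0,0,0,0,0,0,0.1]],
])

```text
t: 33.33
ee_pos: [0.5052, 0.1059, 0.2248]
tcp_rot: [-3.142, -0.001, 2.993]
force: [1.1, -0.1, -2.9]
grip_width: 0.0273
grasp_force: 29.9
```

Emit:
drive_tool([
  [[0,0,0.15,0,0,0,0.1],[0,0,0.15,0,0,0,0.1],[0,0,0.15,0,0,0,0.1],[0,0,0.15,0,0,0,0.1],[0,0,0,0,0,0,0.1]],
])

```text
t: 33.95
ee_pos: [0.5051, 0.1058, 0.2129]
tcp_rot: [-3.141, -0.001, 2.993]
force: [-0.0, -1.0, -2.7]
grip_width: 0.0272
grasp_force: 29.9
```

Emit:
drive_tool([
  [[0,0,0.15,0,0,0,0.1],[0,0,0.15,0,0,0,0.1],[0,0,0.15,0,0,0,0.1],[0,0,0.15,0,0,0,0.1],[0,0,0,0,0,0,0.1]],
])

```text
t: 34.58
ee_pos: [0.505, 0.1058, 0.2008]
tcp_rot: [-3.141, -0.001, 2.993]
force: [2.0, 0.2, -2.1]
grip_width: 0.0274
grasp_force: 29.9
```

Emit:
drive_tool([
  [[0,0,0.15,0,0,0,0.1],[0,0,0.15,0,0,0,0.1],[0,0,0.15,0,0,0,0.1],[0,0,0.1,0,0,0,0.1],[0,0,0,0,0,0,0.1]],
])

```text
t: 35.2
ee_pos: [0.505, 0.1059, 0.1896]
tcp_rot: [3.142, -0.001, 2.993]
force: [1.3, 0.3, -4.5]
grip_width: 0.0275
grasp_force: 29.9
```

Emit:
drive_tool([
  [[0,0,0.1,0,0,0,0.1],[0,0,0.1,0,0,0,0.1],[0,0,0.05,0,0,0,0.1],[0,0,0,0,0,0,0.1]],
])

```text
t: 35.7
ee_pos: [0.5051, 0.1059, 0.1856]
tcp_rot: [-3.141, -0.001, 2.993]
force: [-0.3, 0.1, -1.4]
grip_width: 0.0271
grasp_force: 29.9
```

Emit:
drive_tool([
  [[0,0,0.05,0,0,0,0.1],[0,0,0.05,0,0,0,0.1],[0,0,0,0,0,0,0.1]],
])

```text
t: 36.08
ee_pos: [0.5051, 0.1059, 0.1854]
tcp_rot: [-3.141, 0.0, 2.993]
force: [-2.9, -0.2, 11.4]
grip_width: 0.0273
grasp_force: 29.9
```

Emit:
drive_tool([
  [[0,0,0.05,0,0,0,0.1],[0,0,0,0,0,0,0.1]],
])

```text
t: 36.33
ee_pos: [0.5052, 0.1059, 0.1853]
tcp_rot: [-3.141, 0.001, 2.993]
force: [-5.2, -0.3, 18.3]
grip_width: 0.0272
grasp_force: 29.9
```

```bash
python3 -c "
from h import *
im=get_image('scene');cv2.imwrite('pics/home.png',im);print(blob(im,(315,180,345,215),'red'));plan([.505,.1059,.24])"
```

```text
(array([325.02173913, 196.86956522]), (np.int64(323), np.int64(192), np.int64(327), np.int64(204)), 46)
t 36.38 pos [0.5052 0.1059 0.1853] rot [-3.141e+00  1.000e-03  2.993e+00] F [-5.1 -1.3 17.9] w 0.0275 units shift [ 0.01  0.   -2.73] turn [-0.    0.01 -0.01]
```

Emit:
drive_tool([
  [[0,0,-0.12,0,0,0,0.1],[0,0,0,0,0,0,0.4],[0,0,0,0,0,0,0.6],[0,0,-0.6,0,0,0,0.6],[0,0,-1,0,0,0,0.6],[0,0,-1,0,0,0,0.6],[0,1,-1,0,0,0,0.6],[0.5,1,-0.8,0,0,0,0.6]],
])

```text
t: 37.38
ee_pos: [0.5026, 0.1472, 0.2746]
tcp_rot: [3.141, 0.002, 2.992]
force: [0.4, -0.0, 0.2]
grip_width: 0.052
grasp_force: 0.0
```

Emit:
drive_tool([
  [[1,1,0,0,0,0,0.6],[1,1,0,0,0,0,0.6],[1,1,0,0,0,0,0.6],[1,1,0,0,0,0,0.6],[1,1,0,0,0,0,0.6],[0,0,0,0,0,0,0.6]],
])

```text
t: 38.12
ee_pos: [0.4164, 0.2617, 0.2735]
tcp_rot: [3.141, 0.0, 2.996]
force: [-0.2, -0.3, -0.1]
grip_width: 0.0518
grasp_force: 0.0
```

```bash
python3 -c "
from h import *
s=get_image('scene');t=get_image('top');cv2.imwrite('pics/fs.png',s);cv2.imwrite('pics/ft.png',t)
kb=blob(s,(318,185,340,212),'red'),blob(t,(235,228,260,252),'red');ob=blob(s,(285,150,325,190),'o'),blob(t,(285,236,320,268),'o')
print(kb,ob)
k,e=tri(kb[0][0],kb[1][0]);print('knob',k,e)
o,e=tri(ob[0][0],ob[1][0]);print('tab',o,e)
a=cv2.imread('pics/scene0.png')
cv2.imwrite('pics/fin.png',np.hstack([cv2.resize(x[160:240,280:350],(400,457),interpolation=2) for x in(a,s)]))"
```

```text
((array([328.8125, 196.75  ]), (np.int64(323), np.int64(190), np.int64(334), np.int64(204)), 144), (array([247.07954545, 238.95454545]), (np.int64(241), np.int64(234), np.int64(252), np.int64(244)), 88)) ((array([305.53333333, 162.86666667]), (np.int64(299), np.int64(160), np.int64(310), np.int64(170)), 45), (array([306.53846154, 252.4       ]), (np.int64(303), np.int64(244), np.int64(314), np.int64(267)), 65))
knob [0.50434697 0.10678795 0.197676  ] 0.2115233026844976
tab [ 0.47531864 -0.0438563   0.18690364] 0.6802144041521956
```

View pics/fin.png

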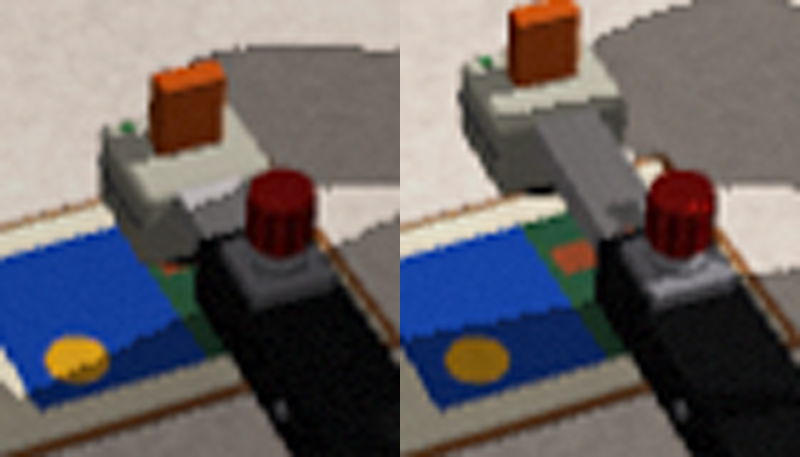

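The knob is back on its original pixel rows (190–204), so the shoulder is flush on the bush. The boom is drawn out about 50 mm and the arm is clear.

```bash
python3 -c "
from station import env
print(env.sign_off())"
```

```text
the job is handed in; nothing more can be done
None
```

The boom is drawn out about 51 mm to its second hole, leaving the lens about 15 mm short of the sheet middle (the third hole would overshoot by about 24 mm); the pin is home with its shoulder flush on the bush, nothing else was touched, and I handed the job in at about 38 s.

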